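# Stand the tipped jerrycan back up in its pouring stand and lock it

### The job

Pouring is finished and the capped jerrycan still leans forward in its pouring stand. Push it back up with the fingertips, steadily and without flinging it, until it stands upright with its cradle fully home; then flip the small steel keeper behind it right over the cradle's tongue, as far as it goes, to lock the cradle. Only push: do not take the can by its carrying grip, do not lift the stand or shove it along the bench, and leave the beaker in front and the wash bottle, jar and flask round about standing where they are.

Things in the scene. Friction and masses are not known exactly. Their poses are not given: they have to be found in the camera images.
- stand: Low grey steel pouring stand, 188 mm wide (its x) and 370 mm long (its y), loose on the bench on four rubber feet, with can and cradle about 4 kg. Origin on the bench surface exactly under the cradle's pivot axis, z up. The can tips towards the stand's own -y (the front, pouring side); +y is the back, where the keeper is. The frame reaches from y = -97 mm to y = +273 mm and is at most 54 mm high.
- cradle (a joint): Tilt of the cradle with the jerrycan, rad: 0 = upright and home on the rear buffers, grows as the can tips forward, 0.873 = tipped onto the front stop bar (as at the start). Pivot axis along the stand's x at y = 0, 35 mm above the bench. Past its balance point, at about 0.6, it sinks to whichever stop is nearer; the pivot is damped (about 0.6 Nm per rad/s), so that takes about 1.5 s. Pushing at the cap takes 2 to 6 N.
- cap_edge (a point): Front top rim of the jerrycan's screw cap, on the can's middle plane, 14.5 mm in front of and 270 mm above the pivot axis in the cradle's frame. At the start it is about 216 mm in front of the pivot and 197 mm above the bench, and it is the foremost part of the can; with the can upright it is 305 mm above the bench. It moves on a circle about the pivot axis. The cap is 55 mm across and 27 mm high. Site axes turn with the cradle.
- jerrycan: White plastic jerrycan strapped into the cradle (it cannot come out), body 131 mm wide, 190 mm deep and 224 mm high, 274 mm with cap and grip; 0.55 to 1 kg. Origin at the centre of its underside, its z axis along the can, cap at its -y end (front), carrying grip (28 mm wide) on top behind the cap, from y = -44 to +69 mm and above 208 mm.
- keeper (a joint): Angle of the keeper, rad: 0 = fully over the cradle's tongue, leaning 0.14 forward (end stop); grows as it is laid back, up to 0.95 (end stop). Starts between 0.6 and 0.92 and stays where left (friction 0.05 Nm). Axis along the stand's x, 240 mm behind the cradle's pivot, 18 mm above the bench. Flipped first, it keeps the cradle from coming home. Best pushed along the circle of its tip.
- keeper_tip (a point): Middle of the rubber-covered free end of the keeper, 94 mm from the keeper's pivot axis. The keeper is a steel wire bail, 64 mm wide at its foot, with a flat push tab 30 mm wide and 4 mm thick from 36 to 94 mm from its axis. Fully over, the tip is 111 mm above the bench and 227 mm behind the cradle's pivot (the can's back wall is at 165 mm, its strap and hoop reach 178 mm).
- beaker: Glass beaker with a pink filling, 72 mm wide and 92 mm high, under or just in front of the can's cap; origin at the centre of its underside. Leave it.
- wash_bottle: White wash bottle with a thin bent spout, 62 mm wide, 213 mm high, far side of the bench; origin under its middle. Leave it.
- dye_jar: Small white jar with black cap, 46 mm wide, 70 mm high, to the right of the stand, before the oven; origin under its middle. Leave it.
- conical_flask: Conical glass flask, 65 mm wide, 105 mm high, to the right of the stand, near the oven; origin under its middle. Leave it.

How it is judged:
By the outcome, as a careful person would: the job done as asked, in the order asked, and still so for the second after the job is handed in, with the robot touching nothing.
It also fails if it takes over 51 s, if anything falls off the work surface, if the arm or the gripper's body presses on something with over 40 N, if the wrist force passes 120 N, or if a joint passes its speed limit or range.

### The arm

A 6-joint arm with a two-finger parallel gripper is mounted at the origin on a cart in front of the work surface, level with it; the furniture and walls round the work are solid. World frame = base frame: x ahead of the robot, y to its left, z up, the work surface at z = 0. Lengths are in m, angles in rad, forces in N, time in s.
With the tool pointing down it reaches from about 0.3 to 0.775 m from the base axis. Payload 14.6 kg.
Tool frame: the origin (TCP) lies between the finger pads; the fingertips stand 8 mm ahead of it and the grasp point (between the pads) lies 11 mm behind it; x points along the fingers, y is the direction in which the jaws open and shut, and the axes are right-handed (so a half turn about x gives the same grasp; the last joint's range is limited). The gripper opens to 94 mm and grips with 3 to 60 N. Pads are 16 mm wide; open, the fingers measure 119 mm over their backs; the gripper's body (75 mm by 177 mm) begins 78 mm behind the grasp point.
Start: joints at [1.051, 0.3, 1.521, -0, 1.321, -0.067], TCP at [0.241, 0.495, 0.213] pointing down, gripper open.
Joint ranges: [-3.03, 3.03], [-0.79, 2.21], [0.23, 2.52], [-1.04, 4.18], [0, 3.07], [-2.55, 2.55]. Speed limits (rad/s): [2.22, 2.22, 2.57, 3.14, 3.14, 3.14].

### API

Orientations are given as [roll, pitch, yaw] about the fixed x, y, z axes, in that order (R = Rz(yaw) Ry(pitch) Rx(roll)).
In Python, from station import ctrl gives the robot as it stands.
- The arm moves only by the shell command python3 -m creep 'ROWS' [FORCE]. ROWS is a JSON object of lists of equal length, an entry for each row: "hand": the closure, from -1 (fully open) to 1 (shut); "slide": the shift along the tool's x, y, z in m, a list of three; "spin": the turn about the tool's x in degrees. A call has 1 to 12 rows; each row is the pose to reach, as a shift and turn from the pose commanded when the call began, along the tool's axes at that moment; what a row does not reach only later rows make up. A row lasts 1/12 s, in which the tool goes at most 41.7 mm and 7.16 degrees, less where a joint would pass 70% of its speed; a pose out of reach is approached as far as the arm can. A call with a gripper value outside its range is refused whole. The fingers move at their own pace and stop on an object; FORCE is the grip in N (left out, the last holds). Time passes only in rows, so rows that repeat a pose let the fingers close. It gives the time, the measured TCP pose, the force and the opening at its end, in the units of the state.
- ctrl.get_obs(): the state, without advancing time (a new reading comes with each control period).
- ctrl.camera(name): name is "scene" or "top" or "wrist"; returns the picture (400x640x3 uint8, red, green, blue); there is no depth.
- ctrl.calibration(name): a dict with "K" (3x3 intrinsics, pixels), "k1" (the pictures are not rectified: a ray, as slopes to the right and down, at radius r is drawn at 1 + k1 r^2 times it, then the intrinsics apply), "R" (3x3) and "t" (3): a world point X has camera coordinates R X + t. Camera axes: x right, y down, z forward; pixel columns grow to the right and rows downward; lengths in m; the calibration is good to about 2 mm. A picture is of the moment at which its call begins: read the wrist's pose just before it. calibration takes no time and is no camera call; for the wrist camera it gives the pose at the moment of the call.
- ctrl.hand_in(): hands the job in, once; it reports no verdict.
The state is a dict: "time_s": time; "qpos": joint angles; "joint_vel": joint speeds; "tau": joint torques, N m; "ee_pos": TCP position; "eef_rot": TCP orientation; "force": force on the tool from outside, world axes, zero at the start; "moment": the same for the moment, N m; "grip_width": finger opening in m.
Only numpy, scipy, OpenCV 4.12 (cv2) and the standard library are available. Lean on these libraries where they do the work, as an engineer would, in place of code of your own. Each camera call takes 0.05 s, during which the arm holds its last target.

## Working session

There is one attempt and no reset: what is moved stays moved. The work goes in short steps, Python scripts to look and compute and a shell command to move; the robot and the scene stay as the last step left them, time stands still between calls to the robot, and variables do not carry over. Pictures are saved under pics/ and viewed, and the job is handed in when it is done.

```bash
ls; mkdir -p pics; python3 - <<'E'
from station import ctrl
import cv2
o=ctrl.get_obs(); print({k:o[k] for k in('time_s','qpos','ee_pos','eef_rot','force','grip_width')})
for n in("scene","top","wrist"):
    c=ctrl.calibration(n); print(n,c)
    cv2.imwrite(f"pics/{n}0.png",ctrl.camera(n)[:,:,::-1])
E
```

```text
pics
{'time_s': 0.0, 'qpos': array([ 1.05143789e+00,  3.00488540e-01,  1.52161023e+00, -1.32427006e-05,
        1.32071571e+00, -6.66432887e-02]), 'ee_pos': array([0.24046739, 0.49434607, 0.21286444]), 'eef_rot': array([-1.62694204,  1.56957443, -2.0796539 ]), 'force': array([0.51107418, 0.24372781, 0.35314681]), 'grip_width': 0.09390649382715155}
scene {'K': array([[509.15849031,   0.        , 321.07629664],
       [  0.        , 509.15849031, 200.51615304],
       [  0.        ,   0.        ,   1.        ]]), 'k1': -0.09560689720124647, 'R': array([[-0.92514756,  0.37936778, -0.01349395],
       [ 0.22403575,  0.51695956, -0.82617237],
       [-0.30644735, -0.76735448, -0.56325582]]), 't': array([0.6351553 , 0.11393187, 1.46722992])}
top {'K': array([[429.4396106 ,   0.        , 313.13285893],
       [  0.        , 429.4396106 , 203.56378526],
       [  0.        ,   0.        ,   1.        ]]), 'k1': -0.12006283935718325, 'R': array([[ 0.19808005, -0.98006365,  0.01547671],
       [-0.779803  , -0.16713257, -0.60330257],
       [ 0.59386158,  0.10743342, -0.7973622 ]]), 't': array([-0.3160917 ,  0.52885141,  0.87269459])}
wrist {'K': array([[326.16441148,   0.        , 319.05200216],
       [  0.        , 326.16441148, 199.26754875],
       [  0.        ,   0.        ,   1.        ]]), 'k1': -0.05687210081799384, 'R': array([[ 4.37513200e-01,  8.99211854e-01,  4.91087743e-04],
       [ 8.68658150e-01, -4.22788266e-01,  2.58230714e-01],
       [ 2.32411745e-01, -1.12552758e-01, -9.66083152e-01]]), 't': array([-0.55152137, -0.02700867,  0.39014565])}
```

View pics/scene0.png

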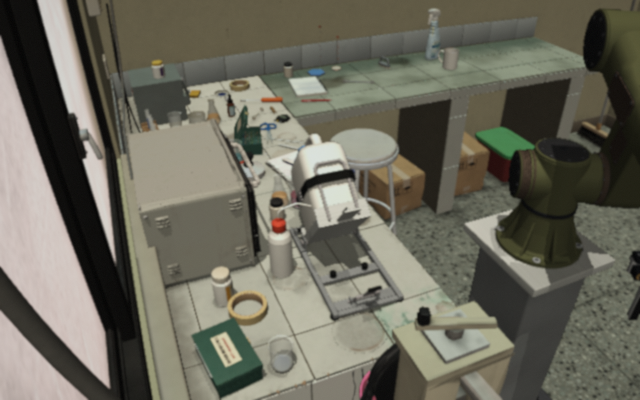

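View pics/top0.png

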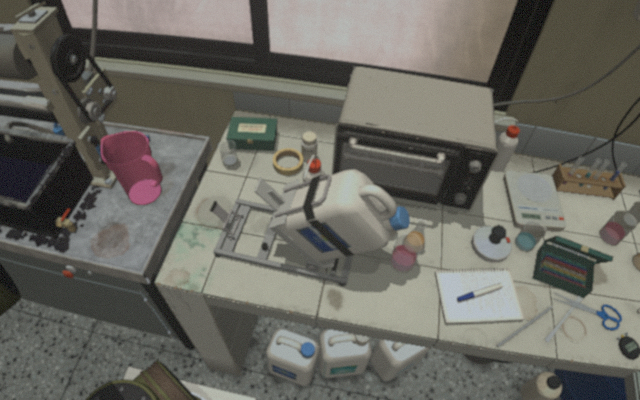

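View pics/wrist0.png

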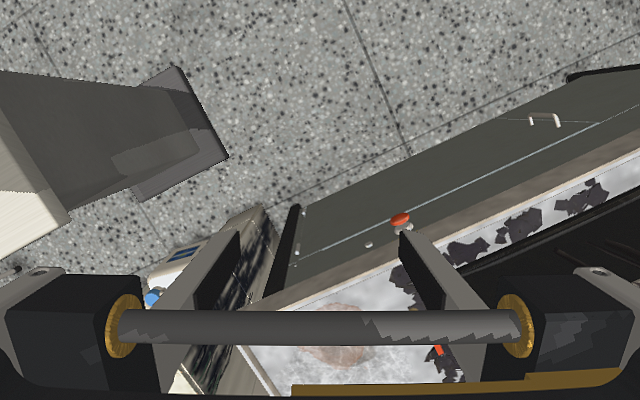

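The top view shows the can tipped to the right, which is roughly world -y. The blue cap is near (400,218), the beaker near (405,258) and the keeper end on the left near (218,210). I'll zoom in on these.

```bash
python3 - <<'E'
import cv2
a=cv2.imread("pics/top0.png")[140:300,190:450]; cv2.imwrite("pics/topz.png",cv2.resize(a,None,fx=3,fy=3,interpolation=cv2.INTER_CUBIC))
a=cv2.imread("pics/scene0.png")[130:330,200:420]; cv2.imwrite("pics/scz.png",cv2.resize(a,None,fx=3,fy=3,interpolation=cv2.INTER_CUBIC))
E
```

```text
(no output)
```

View pics/topz.png

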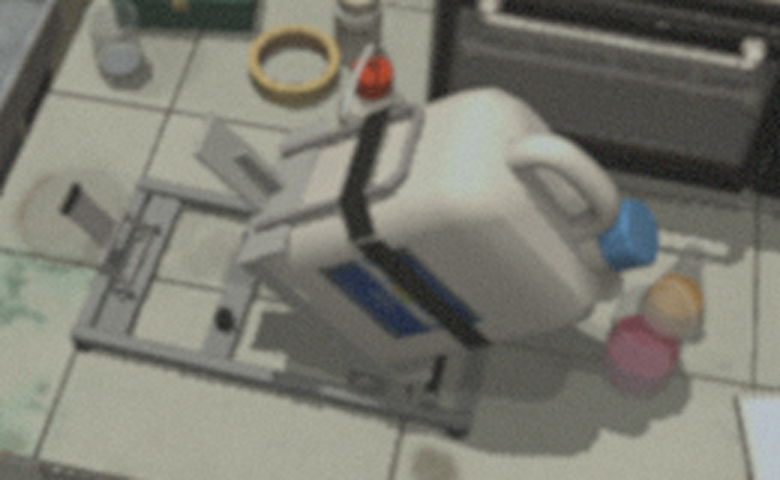

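View pics/scz.png

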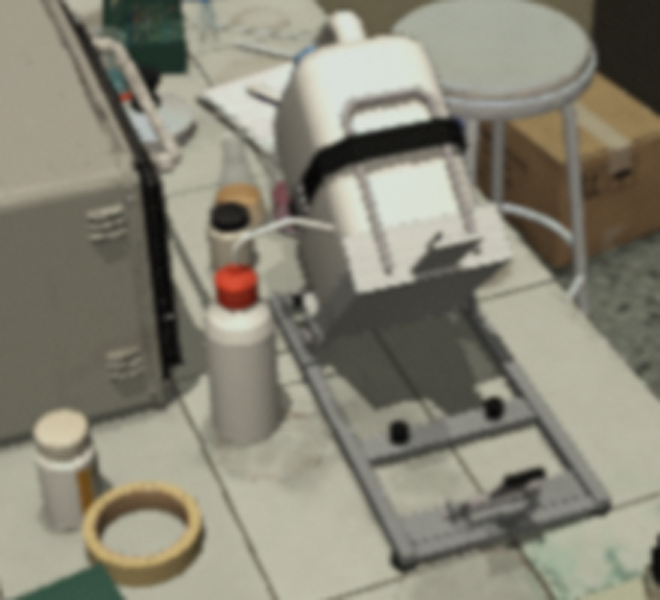

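```bash
cat > h.py <<'E'
import numpy as np, cv2
from station import ctrl
def ray(name,u,v,c=None):
    c=c or ctrl.calibration(name); K=c['K']
    d=cv2.undistortPoints(np.array([[[u,v]]],float),K,np.array([c['k1'],0,0,0,0.]))[0,0]
    R,t=c['R'],c['t']; return -R.T@t, R.T@np.array([d[0],d[1],1.])
def plane(name,u,v,z):
    o,d=ray(name,u,v); return o+d*(z-o[2])/d[2]
def tri(a,b):
    o1,d1=ray(*a);o2,d2=ray(*b)
    A=np.stack([d1,-d2],1); s=np.linalg.lstsq(A,o2-o1,rcond=None)[0]
    p,q=o1+s[0]*d1,o2+s[1]*d2; return (p+q)/2, np.linalg.norm(p-q)
def proj(name,X):
    c=ctrl.calibration(name); p=c['R']@np.asarray(X)+c['t']; a=p[:2]/p[2]; a=a*(1+c['k1']*(a@a)); return (c['K']@np.r_[a,1])[:2]
E
python3 - <<'E'
from h import *
np.set_printoptions(precision=4,suppress=True)
T=lambda x,y:("top",190+x/3,140+y/3)
S=lambda x,y:("scene",200+x/3,130+y/3)
for n,a,b in [("rear near corner",(78,338),(607,503)),("rear far",(143,185),(400,552)),("keeper tip",(73,195),(535,475)),("buf near",(224,318),(494,407)),("buf far?",(0,0),(0,0))][:4]:
    print(n,tri(T(*a),S(*b)))
print("front near",plane(*T(458,425),0.02))
print("cap front ray z=.197",plane(*T(655,245),0.197),plane(*T(650,215),.197), plane(*T(640,265),.197))
print("beaker base",plane(*T(641,375),0.0), "top of liquid",plane(*T(643,345),0.05))
im=cv2.imread("pics/top0.png");hsv=cv2.cvtColor(im,cv2.COLOR_BGR2HSV)
for nm,lo,hi in[("blue",(95,110,80),(115,255,255)),("pink",(160,60,60),(179,255,255)),("orange",(8,80,90),(22,255,255))]:
    m=cv2.inRange(hsv,lo,hi)[150:300,370:450]
    n,l,s,c=cv2.connectedComponentsWithStats(m)
    for i in range(1,n):
        if s[i,4]>15: print(nm,s[i][:2]+[370,150],s[i][2:],c[i]+[370,150])
E
```

```text
rear near corner (array([0.4886, 0.0496, 0.0062]), np.float64(0.0061627795848977545))
rear far (array([0.6693, 0.0396, 0.0113]), np.float64(0.002672561769971462))
keeper tip (array([0.5781, 0.0728, 0.0961]), np.float64(0.013970785416022606))
buf near (array([ 0.5295, -0.0799,  0.0221]), np.float64(0.0030919858206793368))
front near [ 0.4697 -0.305   0.02  ]
cap front ray z=.197 [ 0.5642 -0.4339  0.197 ] [ 0.5926 -0.428   0.197 ] [ 0.5427 -0.4236  0.197 ]
beaker base [ 0.5627 -0.4598  0.    ] top of liquid [ 0.5633 -0.4521  0.05  ]
blue [392 208] [15 18 98] [397.7143 217.051 ]
pink [393 245] [ 23  20 273] [403.5531 255.1319]
orange [407 231] [ 17  14 118] [416.3475 236.6356]
```

```bash
cat >> h.py <<'E'
from scipy.spatial.transform import Rotation as Ro
def tool(o): return Ro.from_euler('xyz',o['eef_rot']).as_matrix()
O=np.array([.5645,-.221,0]); Y=np.array([.054,.9985,0]); X=np.array([.9985,-.054,0])
E
python3 - <<'E'
from h import *
np.set_printoptions(precision=4,suppress=True)
o=ctrl.get_obs(); R=tool(o); print(R, o['qpos'])
print("angle of tool y", np.degrees(np.arctan2(R[1,1],R[0,1])))
# prediction of checks
for nm,p in [("capedge",O-.216*Y+[0,0,.197]),("tip.7",O+.29*Y+[0,0,.096]),("RN",O+.273*Y-.094*X+[0,0,.02]),("RF",O+.273*Y+.094*X+[0,0,.02]),("FN",O-.097*Y-.094*X+[0,0,.02])]:
    for c,off in(("top",(190,140)),("scene",(200,130))): print(nm,c,(proj(c,p)-off)*3, end=' ')
    print()
print("oven front bottom",plane("top",335,180,0),plane("top",470,205,0),"oven top front",plane("top",345,128,.25),plane("top",492,148,.25))
print("flask",plane("top",415,243,0.0))
E
```

```text
[[-0.0004  0.4375  0.8992]
 [-0.0008  0.8992 -0.4375]
 [-1.     -0.0009 -0.0001]] [ 1.0514  0.3003  1.5214 -0.      1.3207 -0.0666]
angle of tool y 64.05576351064012
capedge top [657.549  257.3008] capedge scene [318.4935  60.4415] 
tip.7 top [ 71.8488 198.5674] tip.7 scene [521.6559 468.9185] 
RN top [ 63.994  333.6538] RN scene [612.3539 494.4544] 
RF top [137.4224 174.5425] RF scene [400.5585 552.4348] 
FN top [466.1119 431.0392] FN scene [447.4328 250.8499] 
oven front bottom [ 0.8207 -0.2261  0.    ] [ 0.811  -0.6456  0.    ] oven top front [ 0.79   -0.2438  0.25  ] [ 0.8034 -0.6278  0.25  ]
flask [ 0.6399 -0.4861  0.    ]
```

```bash
python3 -m creep '{"hand":[1,1,1,1,1,1,1,1,1,1,1,1],"slide":[[-0.035,0,0],[-0.07,0,0],[-0.11,0,0],[-0.147,0,0],[-0.147,-0.028,0.026],[-0.147,-0.056,0.053],[-0.147,-0.084,0.08],[-0.147,-0.112,0.107],[-0.147,-0.14,0.133],[-0.147,-0.168,0.16],[-0.147,-0.196,0.187],[-0.147,-0.224,0.213]],"spin":[0,0,0,0,5,10,15,20,25,30,35,40]}' 15
python3 - <<'E'
from h import *
o=ctrl.get_obs();print(o['time_s'],o['ee_pos'],o['qpos'],tool(o))
E
```

```text
time_s: 1.15
ee_pos: [0.3341, 0.1982, 0.3604]
eef_rot: [1.42, 1.571, 0.265]
force: [1.5, 0.1, 0.7]
grip_width: 0.0176
1.15 [0.33410125 0.19816173 0.36041474] [ 4.41004091e-01 -1.47491793e-01  1.66664319e+00 -3.06433252e-05
  1.62226901e+00  2.51210367e-02] [[ 1.68834558e-04  9.14760549e-01  4.03996423e-01]
 [ 4.58507400e-05  4.03996422e-01 -9.14760564e-01]
 [-9.99999985e-01  1.72966731e-04  2.62661092e-05]]
```

```bash
python3 -m creep '{"hand":[1,1,1,1,1,1,1,1,1,1,1,1],"slide":[[0,-0.0045,0.041],[0,-0.009,0.082],[0,-0.0135,0.123],[0,-0.018,0.164],[0,-0.0225,0.205],[0,-0.027,0.246],[0,-0.0315,0.287],[0,-0.036,0.328],[0,-0.0405,0.369],[0,-0.045,0.41],[0,-0.0495,0.451],[0,-0.054,0.492]],"spin":[3,6,9,12,15,18,21,24,27,27,27,27]}'
python3 - <<'E'
from h import *
o=ctrl.get_obs();R=tool(o);print(o['time_s'],o['ee_pos'],o['qpos'],R)
print(R.T@(np.array([.551,-.48,.36])-o['ee_pos']))
E
```

```text
time_s: 2.15
ee_pos: [0.4855, -0.2735, 0.3602]
eef_rot: [-2.224, 1.571, 2.437]
force: [-0.1, -0.0, 0.3]
grip_width: 0.0006
2.15 [ 0.48546111 -0.27349204  0.36017875] [-5.78794768e-01  2.54468330e-01  1.24504914e+00  3.19092340e-05
  1.64232635e+00 -5.27072057e-01] [[-1.92840248e-04  9.98662777e-01 -5.16973934e-02]
 [ 1.64031210e-04 -5.16973621e-02 -9.98662784e-01]
 [-9.99999968e-01 -2.01062365e-04 -1.53842532e-04]]
[1.32240928e-04 7.61271977e-02 2.02843652e-01]
```

```bash
python3 -m creep '{"hand":[1,1,1,1,1,1,1,1,1,1,1,1],"slide":[[0,0.014,0.038],[0,0.028,0.075],[0,0.042,0.113],[0,0.056,0.15],[0,0.07,0.185],[0,0.076,0.203],[0.035,0.076,0.203],[0.07,0.076,0.203],[0.105,0.076,0.203],[0.14,0.076,0.203],[0.172,0.076,0.203],[0.172,0.076,0.203]],"spin":[0,0,0,0,0,0,0,0,0,0,0,0]}'
python3 - <<'E'
from h import *
o=ctrl.get_obs();print(o['time_s'],o['ee_pos'],o['qpos'],o['force'])
for n in("top","wrist"): cv2.imwrite(f"pics/{n}1.png",ctrl.camera(n)[:,:,::-1])
a=cv2.imread("pics/top1.png")[120:300,280:460]; cv2.imwrite("pics/top1z.png",cv2.resize(a,None,fx=3,fy=3,interpolation=cv2.INTER_CUBIC))
E
```

```text
time_s: 3.15
ee_pos: [0.5492, -0.4763, 0.1804]
eef_rot: [-2.28, 1.559, 2.381]
force: [0.1, 0.0, -1.3]
grip_width: 0.0009
3.15 [ 0.5491591  -0.47634124  0.18044637] [-7.64862145e-01  7.48106290e-01  9.31069315e-01 -4.30624667e-05
  1.47372784e+00 -7.13481618e-01] [ 0.06050418  0.03216944 -1.3393942 ]
```

View pics/top1z.png

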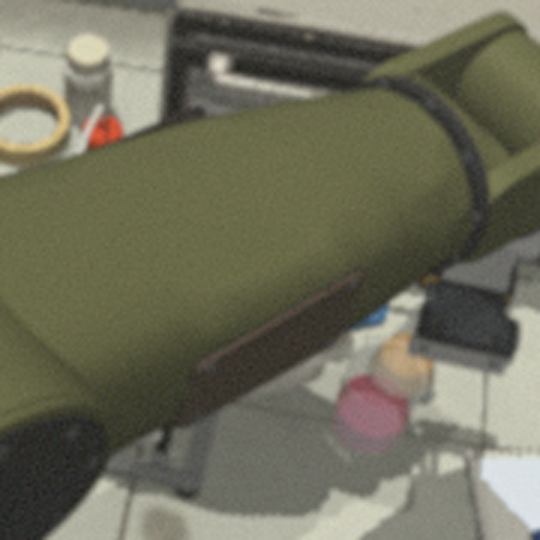

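View pics/wrist1.png

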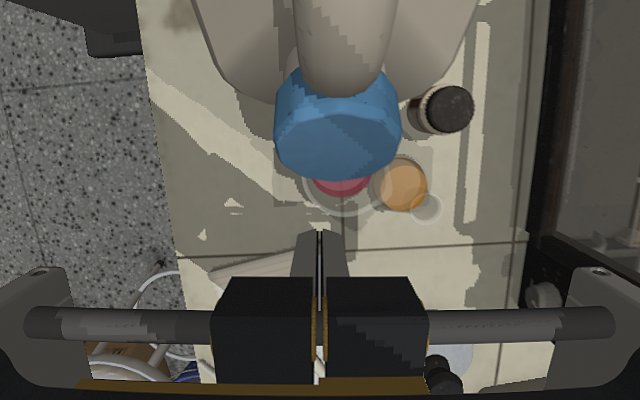

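```bash
python3 - <<'E'
from h import *
np.set_printoptions(precision=4,suppress=True)
o=ctrl.get_obs();R=tool(o);print(o['time_s'],o['ee_pos'],o['eef_rot'],o['force'])
for p in [(340,180),(300,175),(385,165)]: print(plane("wrist",*p,.197))
e=plane("wrist",338,180,.197); print(R.T@(e-o['ee_pos']))
print("beaker",plane("wrist",343,190,.092),"tip",proj("wrist",o['ee_pos']+R[:,0]*.008))
E
```

```text
3.25 [ 0.5508 -0.4779  0.1887] [-2.2786  1.5696  2.3824] [-0.6484 -0.4984  0.5261]
[ 0.5645 -0.4357  0.197 ]
[ 0.5443 -0.4321  0.197 ]
[ 0.5875 -0.4291  0.197 ]
[-0.0082  0.0105 -0.0429]
beaker [ 0.5726 -0.466   0.092 ] tip [317.6073 245.7118]
```

```bash
python3 -m creep '{"hand":[1,1,1,1,1,1,1],"slide":[[0,0.007,-0.006],[0,0.013,-0.012],[0,0.013,-0.018],[0,0.013,-0.022],[0,0.013,-0.025],[0,0.013,-0.028],[0,0.013,-0.030]],"spin":[0,0,0,0,0,0,0]}'
python3 - <<'E'
from h import *
o=ctrl.get_obs();print(o['time_s'],o['ee_pos'],o['eef_rot'],o['force'])
for n in("wrist",): cv2.imwrite(f"pics/{n}2.png",ctrl.camera(n)[:,:,::-1])
E
```

```text
time_s: 3.83
ee_pos: [0.5654, -0.4483, 0.1888]
eef_rot: [0.894, 1.571, -0.728]
force: [-0.0, 0.8, -0.3]
grip_width: 0.0004
3.8333 [ 0.56538721 -0.44831457  0.18877707] [ 0.89359441  1.57050483 -0.72848014] [-0.00816658  0.77479008 -0.32691078]
```

View pics/wrist2.png

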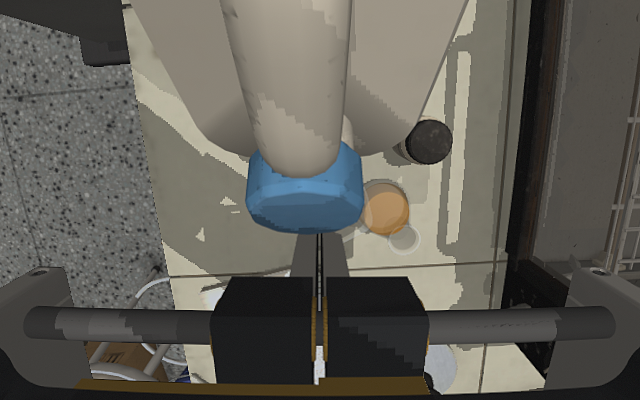

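```bash
python3 -m creep '{"hand":[1,1,1,1,1,1,1,1,1,1,1,1],"slide":[[0,-0.003,0],[0,-0.006,-0.003],[-0.005,-0.006,-0.007],[-0.009,-0.006,-0.010],[-0.013,-0.006,-0.0135],[-0.017,-0.006,-0.017],[-0.021,-0.006,-0.021],[-0.025,-0.006,-0.0245],[-0.029,-0.006,-0.028],[-0.033,-0.006,-0.032],[-0.0365,-0.006,-0.036],[-0.040,-0.006,-0.040]],"spin":[0,0,0,0,0,0,0,0,0,0,0,0]}'
python3 - <<'E'
from h import *
o=ctrl.get_obs();print(o['time_s'],o['ee_pos'],o['eef_rot'],o['force'])
for n in("wrist",): cv2.imwrite(f"pics/{n}3.png",ctrl.camera(n)[:,:,::-1])
E
```

```text
time_s: 4.88
ee_pos: [0.5616, -0.408, 0.2289]
eef_rot: [1.595, 1.571, -0.027]
force: [-1.6, -0.1, 0.7]
grip_width: 0.0005
4.8833 [ 0.56155686 -0.4079515   0.22885717] [ 1.59500495  1.570637   -0.0270839 ] [-1.56117827 -0.0993811   0.68885815]
```

View pics/wrist3.png

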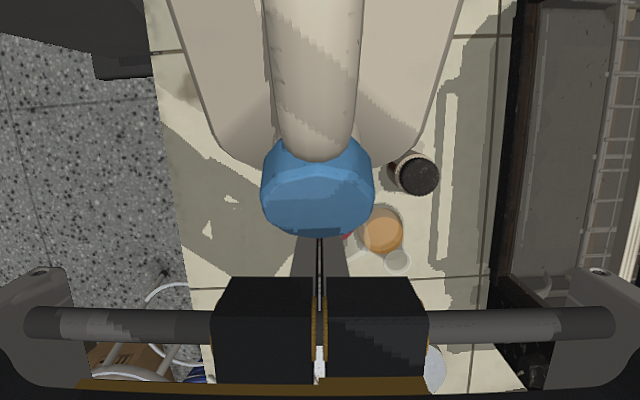

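```bash
python3 -m creep '{"hand":[1,1,1,1,1,1,1,1,1,1,1,1],"slide":[[-0.0045,0,-0.005],[-0.0085,0,-0.010],[-0.013,0,-0.0155],[-0.017,0,-0.021],[-0.021,0,-0.0265],[-0.0245,0,-0.032],[-0.028,0,-0.038],[-0.0315,0,-0.0435],[-0.035,0,-0.0495],[-0.038,0,-0.0555],[-0.041,0,-0.0615],[-0.044,0,-0.068]],"spin":[0,0,0,0,0,0,0,0,0,0,0,0]}'
python3 - <<'E'
from h import *
o=ctrl.get_obs();print(o['time_s'],o['ee_pos'],o['eef_rot'],o['force'])
for n in("wrist",): cv2.imwrite(f"pics/{n}4.png",ctrl.camera(n)[:,:,::-1])
E
```

```text
time_s: 5.93
ee_pos: [0.565, -0.3399, 0.2727]
eef_rot: [-1.733, 1.571, 2.928]
force: [-0.6, -0.8, -0.1]
grip_width: 0.0005
5.9333 [ 0.56495732 -0.33992822  0.27269869] [-1.73319086  1.57074124  2.92775156] [-0.64150171 -0.76807688 -0.07147119]
```

View pics/wrist4.png

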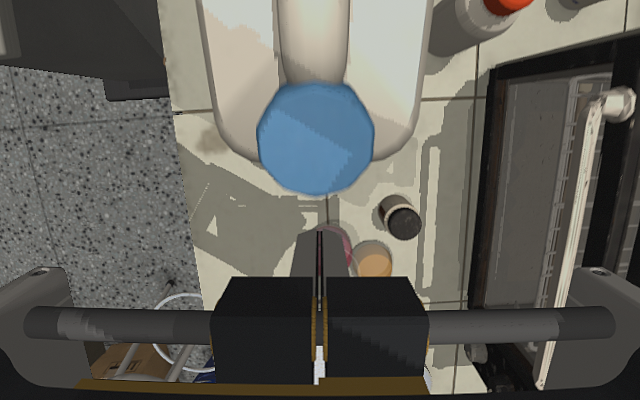

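```bash
python3 -m creep '{"hand":[1,1,1,1,1,1,1,1,1,1,1,1],"slide":[[-0.004,0,-0.01],[-0.008,0,-0.02],[-0.012,0,-0.03],[-0.015,0,-0.04],[-0.017,0,-0.05],[-0.019,0,-0.058],[-0.020,0,-0.066],[-0.020,0,-0.073],[-0.020,0,-0.079],[-0.020,0,-0.083],[-0.020,0,-0.086],[-0.020,0,-0.088]],"spin":[0,0,0,0,0,0,0,0,0,0,0,0]}'
python3 - <<'E'
from h import *
o=ctrl.get_obs();print(o['time_s'],o['ee_pos'],o['eef_rot'],o['force'])
for n in("wrist","scene"): cv2.imwrite(f"pics/{n}5.png",ctrl.camera(n)[:,:,::-1])
a=cv2.imread("pics/scene5.png")[80:330,200:420]; cv2.imwrite("pics/scene5z.png",cv2.resize(a,None,fx=2.4,fy=2.4,interpolation=cv2.INTER_CUBIC))
E
```

```text
time_s: 6.98
ee_pos: [0.5695, -0.2524, 0.2923]
eef_rot: [-1.834, 1.571, 2.827]
force: [-0.5, 0.1, -0.1]
grip_width: 0.0006
6.9833 [ 0.56946605 -0.25236554  0.29233615] [-1.83431421  1.57061839  2.82669017] [-0.4513174   0.08941079 -0.14233494]
```

View pics/wrist5.png

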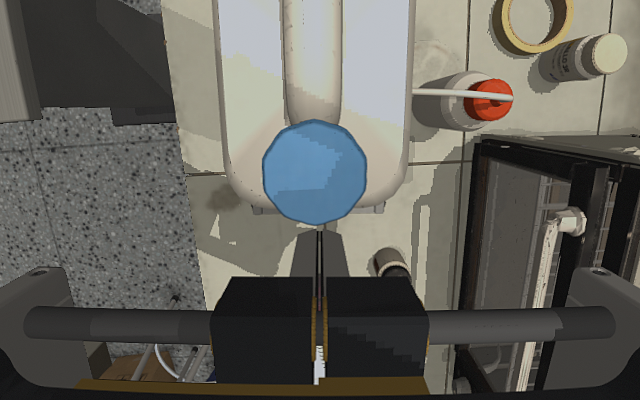

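View pics/scene5z.png

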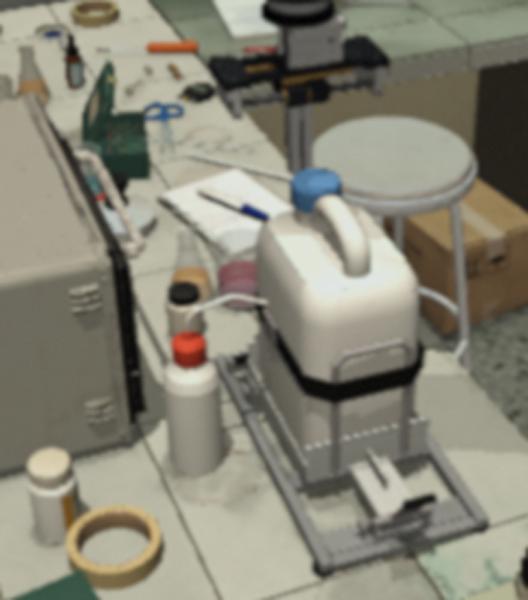

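```bash
python3 - <<'E'
from h import *
o=ctrl.get_obs();print(o['ee_pos'],plane("wrist",316,224,.305),plane("wrist",316,120,.305), plane("wrist",316,224,.305)-o['ee_pos'])
E
python3 -m creep '{"hand":[1,1,1,1,1,1,1,1],"slide":[[0,0,-0.002],[0,0,-0.004],[0,0,-0.006],[0,0,-0.008],[0,0,-0.009],[0,0,-0.010],[0,0,-0.011],[0,0,-0.011]],"spin":[0,0,0,0,0,0,0,0]}'
```

```text
[ 0.56948488 -0.2525234   0.29236822] [ 0.56979569 -0.23177232  0.305     ] [ 0.57258604 -0.17982895  0.305     ] [0.00031081 0.02075108 0.01263178]
time_s: 7.75
ee_pos: [0.5698, -0.2444, 0.2926]
eef_rot: [0.195, 1.565, -1.43]
force: [2.4, -19.7, -2.4]
grip_width: 0.0003
```

```bash
python3 -m creep '{"hand":[1,1,1,1,1,1,1,1,1,1,1,1],"slide":[[0,0,-0.007],[0,0,0.01],[-0.02,0,0.02],[-0.055,0,0.02],[-0.08,0,0.01],[-0.08,0,-0.02],[-0.08,0,-0.06],[-0.08,0,-0.10],[-0.08,0,-0.14],[-0.08,0,-0.18],[-0.08,0,-0.22],[-0.08,0,-0.26]],"spin":[0,0,0,0,0,0,0,0,0,0,0,0]}'
python3 -m creep '{"hand":[1,1,1,1,1],"slide":[[0,0,-0.03],[0,0,-0.06],[0,0,-0.09],[0,0,-0.11],[0,0,-0.11]],"spin":[0,0,0,0,0]}'
python3 - <<'E'
from h import *
o=ctrl.get_obs();print(o['time_s'],o['ee_pos'],o['eef_rot'],o['force'],o['qpos'])
for n in("wrist","scene","top"): cv2.imwrite(f"pics/{n}6.png",ctrl.camera(n)[:,:,::-1])
a=cv2.imread("pics/scene6.png")[130:330,200:420]; cv2.imwrite("pics/scene6z.png",cv2.resize(a,None,fx=3,fy=3,interpolation=cv2.INTER_CUBIC))
a=cv2.imread("pics/top6.png")[140:300,190:450]; cv2.imwrite("pics/top6z.png",cv2.resize(a,None,fx=3,fy=3,interpolation=cv2.INTER_CUBIC))
E
```

```text
time_s: 8.75
ee_pos: [0.583, 0.02, 0.3727]
eef_rot: [1.586, 1.57, -0.036]
force: [0.4, -0.5, 0.2]
grip_width: 0.0002
time_s: 9.17
ee_pos: [0.5887, 0.1314, 0.3722]
eef_rot: [-2.352, 1.57, 2.312]
force: [0.1, 0.2, 0.0]
grip_width: 0.0007
9.1667 [0.58872416 0.13136299 0.37215202] [-2.35223449  1.57016204  2.31228748] [0.06282957 0.22446318 0.01855639] [1.58590911e-01 3.69423630e-01 1.07015010e+00 5.34165664e-04
 1.70236805e+00 2.06527909e-01]
```

View pics/wrist6.png

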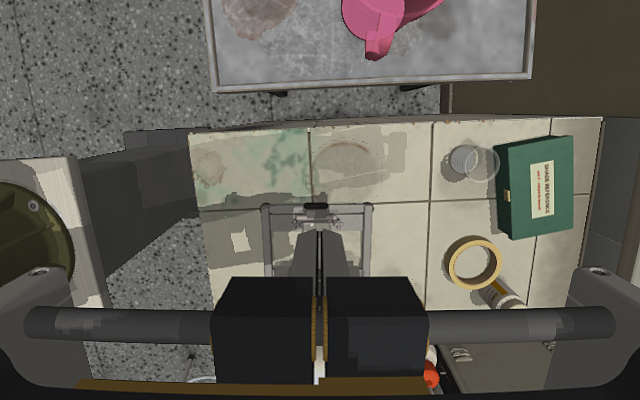

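View pics/scene6z.png

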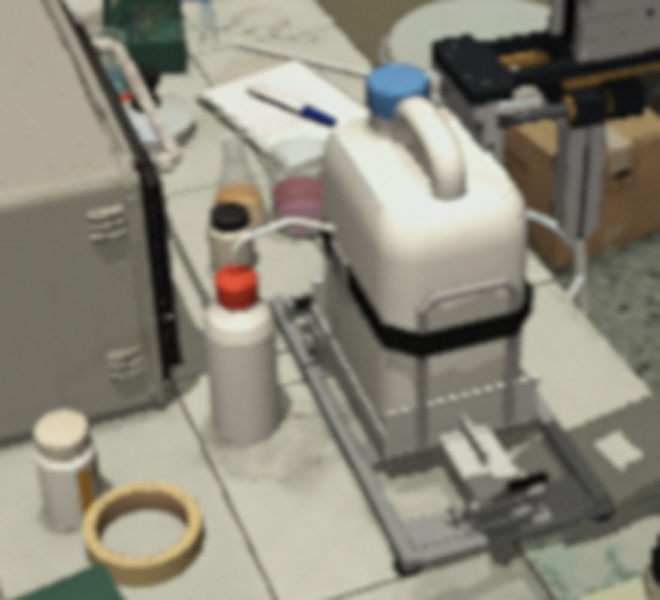

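View pics/top6z.png

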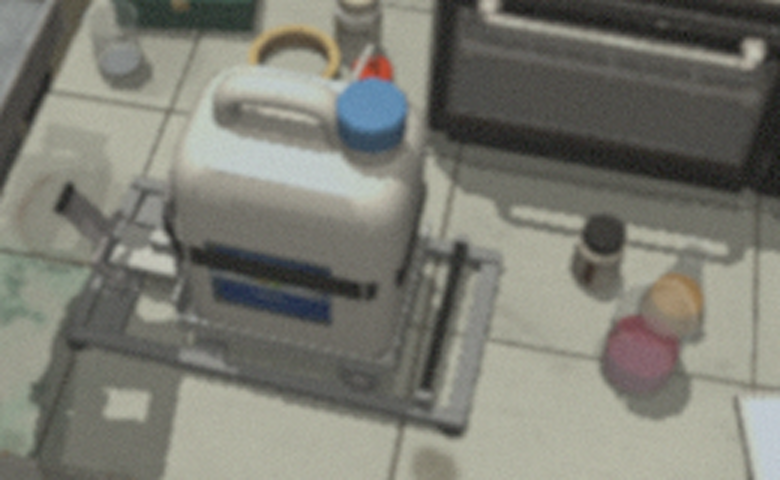

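The can stands upright and centred, and the keeper tip is at about (317,206) in the wrist picture. That last press read about 20 N, so I'll check whether the stand slid.

```bash
python3 - <<'E'
from h import *
def sh(n,box,nm):
    a=cv2.imread(f"pics/{n}0.png",0);b=cv2.imread(f"pics/{n}6.png",0);x0,y0,x1,y1=box
    r=cv2.matchTemplate(b[y0-8:y1+8,x0-8:x1+8],a[y0:y1,x0:x1],cv2.TM_CCOEFF_NORMED)
    _,m,_,p=cv2.minMaxLoc(r)
    x,y=p
    sx=sy=0
    if 0<x<16 and 0<y<16:
        q=lambda l,c,rr:(l-rr)/(2*(l-2*c+rr)); sx=q(r[y,x-1],r[y,x],r[y,x+1]); sy=q(r[y-1,x],r[y,x],r[y+1,x])
    print(n,nm,"shift",round(x+sx-8,2),round(y+sy-8,2),"score",round(m,3))
sh("top",(209,198,226,218),"tip")
sh("top",(210,235,240,262),"rear near corner")
sh("top",(320,265,350,290),"front near corner")
sh("top",(285,120,310,170),"static ref wash") ; sh("top",(450,190,540,250),"static ref oven")
sh("scene",(325,300,350,325),"RF corner");sh("scene",(365,280,405,305),"RN/keeper");sh("scene",(280,205,320,260),"far rail");sh("scene",(200,280,290,320),"static")
sh("top",(390,240,420,275),"beaker");sh("top",(402,220,430,245),"flask")
print("mm/px top", (plane("top",214,275,0.02)-plane("top",213,275,0.02)))
E
```

```text
top tip shift -2.05 -0.55 score 0.966
top rear near corner shift -2.92 -0.96 score 0.692
top front near corner shift -1.7 -0.41 score 0.724
top static ref wash shift 0.01 -0.15 score 0.883
top static ref oven shift -0.01 -0.01 score 0.997
scene RF corner shift 0.74 1.6 score 0.946
scene RN/keeper shift 1.4 1.5 score 0.682
scene far rail shift 0.76 0.11 score 0.611
scene static shift 0.0 0.01 score 1.0
top beaker shift 0.66 -0.58 score 0.849
top flask shift 0.06 -0.1 score 0.668
mm/px top [ 0.00056898 -0.00256537  0.        ]
```

```bash
python3 - <<'E'
from h import *
np.set_printoptions(precision=4,suppress=True)
o=ctrl.get_obs()
a=cv2.imread("pics/wrist6.png")[180:260,250:390]; cv2.imwrite("pics/w6z.png",cv2.resize(a,None,fx=5,fy=5,interpolation=cv2.INTER_CUBIC))
p,e=tri(("wrist",317,206),("top",190+67/3,140+193.4/3)); print(p,e)
p2,e2=tri(("scene",200+532/3,130+482/3),("top",190+67/3,140+193.4/3)); print(p2,e2)
R=tool(o)
for z in (.085,.095,.105): print(z,R.T@(plane("wrist",317,206,z)-o['ee_pos']),plane("wrist",317,206,z))
print("bar ends",plane("wrist",262,205,.02),plane("wrist",372,205,.02))
E
```

```text
[0.5847 0.0748 0.0961] 9.635492055688634e-05
[0.5816 0.0785 0.0941] 0.010286662982355395
0.085 [ 0.2874 -0.0017  0.0559] [0.5844 0.0717 0.085 ]
0.095 [ 0.2774 -0.0017  0.053 ] [0.5846 0.0745 0.095 ]
0.105 [ 0.2674 -0.0016  0.0501] [0.5848 0.0774 0.105 ]
bar ends [0.4914 0.0595 0.02  ] [0.675 0.05  0.02 ]
```

View pics/w6z.png

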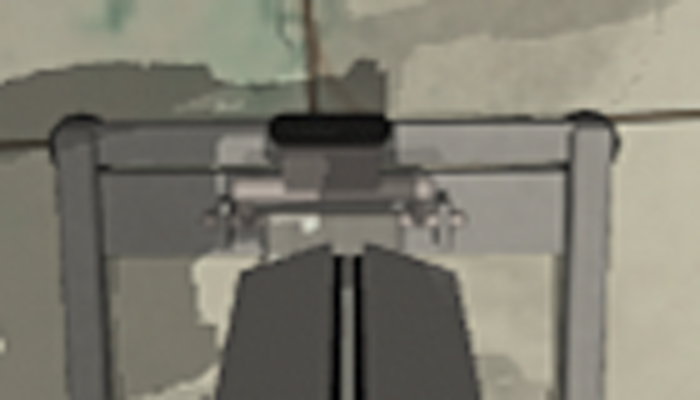

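```bash
python3 -m creep '{"hand":[1,1,1,1,1,1,1,1,1,1],"slide":[[0.04,0,0],[0.08,0,0],[0.12,0,0],[0.16,0,0],[0.20,0,0],[0.24,-0.001,-0.004],[0.27,-0.002,-0.012],[0.28,-0.002,-0.020],[0.28,-0.002,-0.025],[0.28,-0.002,-0.025]],"spin":[0,0,0,0,0,0,0,0,0,0]}'
python3 - <<'E'
from h import *
o=ctrl.get_obs();print(o['time_s'],o['ee_pos'],o['force'])
cv2.imwrite("pics/wrist7.png",ctrl.camera("wrist")[:,:,::-1])
E
```

```text
time_s: 10.15
ee_pos: [0.5891, 0.1534, 0.094]
eef_rot: [1.848, 1.569, 0.226]
force: [0.5, -0.2, 0.9]
grip_width: 0.0004
10.15 [0.58911402 0.15340571 0.09399414] [ 0.46091136 -0.19155149  0.94258513]
```

View pics/wrist7.png

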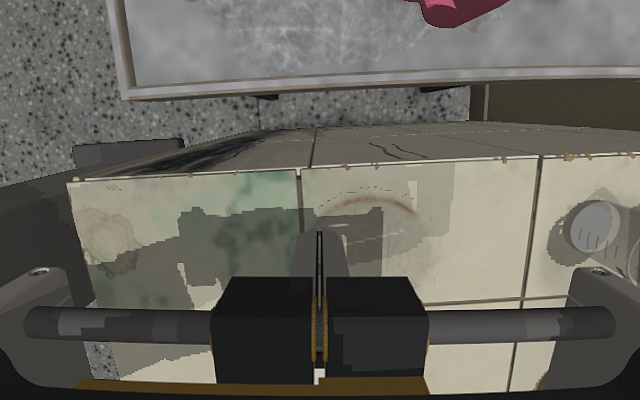

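```bash
python3 -m creep '{"hand":[1,1,1,1,1,1,1,1,1,1,1,1],"slide":[[0,0,0.025],[0,0,0.05],[0,0,0.063],[-0.003,0,0.07],[-0.0065,0,0.0775],[-0.0085,0,0.082],[-0.0105,0,0.086],[-0.012,0,0.0905],[-0.0135,0,0.095],[-0.015,0,0.0995],[-0.016,0,0.104],[-0.017,0,0.1085]],"spin":[0,0,0,0,0,0,0,0,0,0,0,0]}'
python3 - <<'E'
from h import *
o=ctrl.get_obs();print(o['time_s'],o['ee_pos'],o['force'])
for n in("scene","top"): cv2.imwrite(f"pics/{n}8.png",ctrl.camera(n)[:,:,::-1])
a=cv2.imread("pics/scene8.png")[180:330,280:460]; b=cv2.imread("pics/top8.png")[150:300,180:360]
cv2.imwrite("pics/8z.png",np.hstack([cv2.resize(i,None,fx=2.2,fy=2.2,interpolation=cv2.INTER_CUBIC) for i in(a,b)]))
E
```

```text
time_s: 11.2
ee_pos: [0.5826, 0.0442, 0.1094]
eef_rot: [-1.35, 1.57, -2.972]
force: [-0.8, 0.8, -0.8]
grip_width: 0.0008
11.2 [0.58262017 0.04424059 0.10940262] [-0.77456339  0.80244971 -0.82836205]
```

View pics/8z.png

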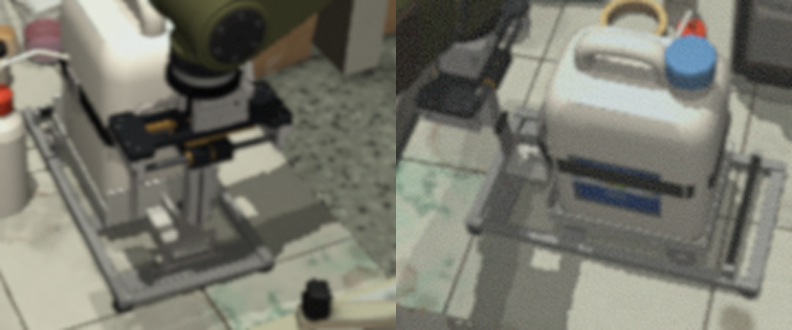

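```bash
python3 -m creep '{"hand":[1,1,1,1,1,1,1],"slide":[[-0.001,0,0.004],[-0.001,0,0.008],[-0.001,0,0.012],[-0.001,0,0.015],[-0.001,0,0.018],[-0.001,0,0.020],[-0.001,0,0.020]],"spin":[0,0,0,0,0,0,0]}'
python3 -m creep '{"hand":[1,1],"slide":[[0,0,0.0015],[0,0,0.0015]],"spin":[0,0]}'
```

```text
time_s: 11.88
ee_pos: [0.5817, 0.0253, 0.1104]
eef_rot: [-3.097, 1.569, 1.564]
force: [0.2, 6.7, -0.1]
grip_width: 0.0001
time_s: 12.05
ee_pos: [0.5817, 0.0248, 0.1104]
eef_rot: [3.136, 1.568, 1.514]
force: [1.3, 13.2, -0.8]
grip_width: 0.0005
```

```bash
python3 -m creep '{"hand":[1,1,1,1,1,1,1,1,1,1,1,1],"slide":[[0,0,-0.005],[0,0,-0.02],[0,0,-0.05],[0,0,-0.09],[-0.04,0,-0.1],[-0.08,0,-0.1],[-0.12,0,-0.1],[-0.16,0,-0.1],[-0.2,0,-0.1],[-0.24,0,-0.065],[-0.25,0,-0.025],[-0.25,0,-0.0]],"spin":[0,0,0,0,0,0,0,0,0,0,0,0]}'
python3 -m creep '{"hand":[1,1,1,1,1],"slide":[[0,-0.04,0],[0,-0.08,0.0],[0,-0.12,0.0],[0,-0.15,0],[0,-0.15,0]],"spin":[0,0,0,0,0]}'
python3 - <<'E'
from h import *
o=ctrl.get_obs();print(o['time_s'],o['ee_pos'],o['force'])
for n in("scene","top","wrist"): cv2.imwrite(f"pics/{n}9.png",ctrl.camera(n)[:,:,::-1])
a=cv2.imread("pics/scene9.png")[180:330,280:460]; b=cv2.imread("pics/top9.png")[150:300,180:360]
cv2.imwrite("pics/9z.png",np.hstack([cv2.resize(i,None,fx=2.2,fy=2.2,interpolation=cv2.INTER_CUBIC) for i in(a,b)]))
E
```

```text
time_s: 13.05
ee_pos: [0.5818, 0.0218, 0.3642]
eef_rot: [1.496, 1.565, -0.125]
force: [0.9, -0.9, -0.3]
grip_width: 0.0004
time_s: 13.47
ee_pos: [0.4283, 0.0309, 0.3618]
eef_rot: [1.484, 1.568, -0.138]
force: [1.4, 0.3, 0.8]
grip_width: 0.0004
13.4667 [0.42834236 0.03091572 0.36178059] [1.38495311 0.33703345 0.81295457]
```

View pics/9z.png

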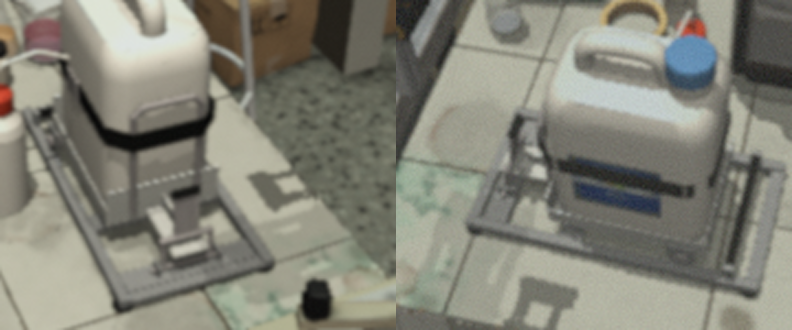

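View pics/wrist9.png

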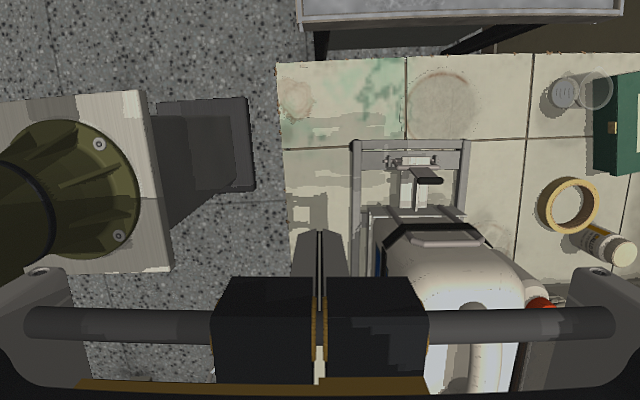

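```bash
python3 - <<'E'
from h import *
np.set_printoptions(precision=4,suppress=True)
for n,box in(("wrist",(340,130,480,240)),("top",(205,175,265,260)),("scene",(330,250,390,310))):
    x0,y0,x1,y1=box; a=cv2.imread(f"pics/{n}9.png")[y0:y1,x0:x1]; k=400/(x1-x0); cv2.imwrite(f"pics/{n}9z.png",cv2.resize(a,None,fx=k,fy=k,interpolation=cv2.INTER_CUBIC))
W=("wrist",430,181)
print(tri(W,("scene",280+186/2.2,180+190/2.2)))
p=plane(*W,.111);print("wrist z .111",p)
# rear frame edge, wrist
a=plane("wrist",352,141,.025);b=plane("wrist",466,141,.025);print("rear corners",a,b)
def sh(n,box,nm,i,j):
    a=cv2.imread(f"pics/{n}{i}.png",0);b=cv2.imread(f"pics/{n}{j}.png",0);x0,y0,x1,y1=box
    r=cv2.matchTemplate(b[y0-8:y1+8,x0-8:x1+8],a[y0:y1,x0:x1],cv2.TM_CCOEFF_NORMED)
    _,m,_,q=cv2.minMaxLoc(r); print(nm,i,j,q[0]-8,q[1]-8,round(m,3))
for i,j in((0,9),(6,9)):
    sh("top",(320,265,350,290),"FN",i,j); sh("top",(210,235,240,262),"RN",i,j); sh("scene",(325,300,350,325),"RF",i,j)
sh("scene",(315,130,350,190),"can",6,9)
E
```

```text
(array([0.5787, 0.0134, 0.1129]), np.float64(0.001671009112601209))
wrist z .111 [0.5799 0.0123 0.111 ]
rear corners [0.4862 0.0621 0.025 ] [0.6642 0.0539 0.025 ]
FN 0 9 -2 0 0.722
RN 0 9 -2 0 0.929
RF 0 9 1 2 0.946
FN 6 9 0 0 0.996
RN 6 9 1 1 0.716
RF 6 9 0 0 1.0
can 6 9 0 0 0.867
```

View pics/wrist9z.png

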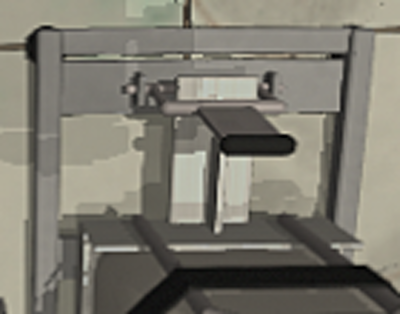

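View pics/scene9z.png

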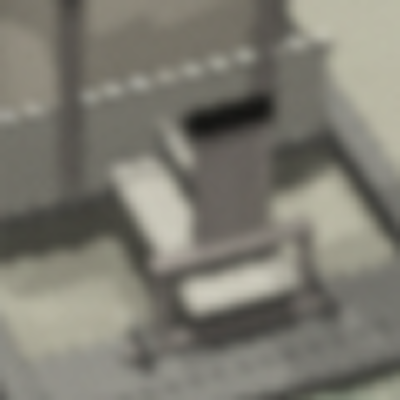

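View pics/top9z.png

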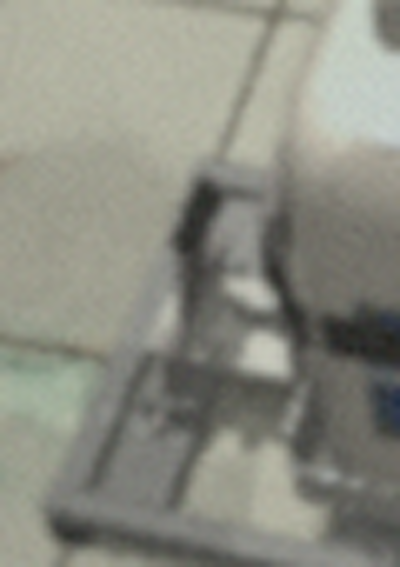

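```bash
python3 - <<'E'
from h import *
k=140/400
for u,v in((135,88),(268,82)): print("axis",plane("wrist",340+u*k,130+v*k,.018))
for u,v in((224,143),(290,143)): print("tip",plane("wrist",340+u*k,130+v*k,.111))
E
```

```text
axis [0.54202435 0.02768059 0.018     ]
axis [0.61658257 0.02746123 0.018     ]
tip [0.56436475 0.01433431 0.111     ]
tip [0.59537136 0.01279366 0.111     ]
```

```bash
python3 - <<'E'
from station import ctrl
o=ctrl.get_obs();print(o['time_s'],o['force'],o['ee_pos']); print(ctrl.hand_in())
E
```

```text
13.6167 [ 0.03030012 -0.52260987  0.11618393] [0.43214921 0.0307159  0.36079508]
the job is handed in; nothing more can be done
None
```

The can is upright with its cradle home, the keeper is flipped fully over the tongue, and I handed the job in at 13.6 s with the arm clear. One thing went less well: the stand slid about 5 mm along the bench.

- **Can:** I pushed it up at the cap with closed fingertips, following the cap's circle. Past the balance point it sank ahead of the fingers onto the buffers. I then pressed it lightly to check, and it did not move between the pictures before and after the keeper step.
- **Keeper:** I pushed it along its tip's circle until it met a hard stop (7 N rising to 13 N). Afterwards its tip was about 14 mm in front of its axis and 113 mm above the bench. The expected values fully over are 13 mm and 111 mm.
- **Stand:** the check press peaked at about 20 N, more than I meant. Comparing the top pictures from before and after shows the stand slid backwards about 5 mm (2 pixels). The keeper push did not move it further, and I did not push it back.
- **Other things:** the fingers stayed well above the beaker and flask. The wash bottle and flask showed no shift. The beaker's picture shifted about 0.7 pixel (under 2 mm), which I put down to the changed shadows. I did not measure the jar separately.

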